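# Make up two spares kits for the radio sets

### The arm

A 6-joint arm with a two-finger parallel gripper is mounted at the origin on the work surface. World frame = base frame: x ahead of the robot, y to its left, z up, the work surface at z = 0. Lengths are in m, angles in rad, forces in N, time in s.
With the tool pointing down it reaches from about 0.35 to 0.85 m from the base axis. Payload 8.1 kg.
Tool frame: the origin (TCP) lies midway between the tips of the shut fingers; the grasp point (between the pads) lies 19 mm behind it (robot.grip_point_offset is the distance from the TCP to the grasp point, in m); z points along the fingers, y is the line along which they close (so a half turn about z gives the same grasp; the last joint's range is limited). The gripper opens to 93 mm and grips with 3 to 60 N. Pads are 15 mm wide; open, the fingers measure 128 mm over their backs; the gripper's body (75 mm by 188 mm) begins 65 mm behind the grasp point.
Start: joints at [1.025, 0.13, 1.488, -0, 1.523, -0.085], TCP at [0.267, 0.537, 0.219] pointing down, gripper open.
Joint ranges: [-2.96, 2.96], [-0.89, 2.26], [0.02, 2.5], [-1.34, 4.48], [0, 2.73], [-2.66, 2.66]. Speed limits (rad/s): [2.39, 2.39, 2.79, 3.14, 3.14, 3.14].

### API

Orientations are given as a rotation vector (axis times angle).
In Python, from plant import robot, read_camera, job gives the robot as it stands.
- The arm moves only by the shell command python3 -m inch 'ROWS' [FORCE]. ROWS is JSON, one flat list of numbers, 5 for each row, row after row: the shift along the world's x, y, z in mm, then the turn about the world's z in degrees, then the opening in per cent of the stroke, from 0 (shut) to 100 (fully open). In form: [dx, dy, dz, yaw, hand, dx, dy, dz, yaw, hand, ...]. A call has 1 to 10 rows; each row is the pose to reach, as a shift and turn from the pose commanded when the call began; what a row does not reach only later rows make up. A row lasts 1/12 s, in which the tool goes at most 41.7 mm and 7.16 degrees, less where a joint would pass 70% of its speed; a pose out of reach is approached as far as the arm can. A call with a gripper value outside its range is refused whole. The fingers move at their own pace and stop on an object; FORCE is the grip in N (left out, the last holds). Time passes only in rows, so rows that repeat a pose let the fingers close. It gives the time, the measured TCP pose, the force, the opening and the grip force at its end, in the units of the state.
- robot.read_state(): the state, without advancing time (a new reading comes with each control period).
- read_camera(name): name is "scene" or "top" or "wrist"; returns a dict with "image" (384x512x3 uint8, blue, green, red), "K" (3x3 intrinsics, pixels), "D" ([k1, k2, p1, p2, k3] as OpenCV has them; the pictures are not rectified), "extrinsics" (4x4, takes a point from world to camera coordinates); the wrist camera has in their place "mount" (4x4, takes a point from camera to tool coordinates, whose origin is the TCP and whose axes are the flange's). Camera axes: x right, y down, z forward; pixel columns grow to the right and rows downward; lengths in m; the calibration is good to about 2 mm. A picture is of the moment at which its call begins: read the wrist's pose just before it. There is no depth.
- job.close_job(): hands the job in; it is judged then, once.
The state is a dict: "t": time; "q": joint angles; "dq": joint speeds; "joint_torque": joint torques, N m; "tool_pos": TCP position; "orientation": TCP orientation; "force": force on the tool from outside, world axes, zero at the start; "wrist_torque": the same for the moment, N m; "opening": finger opening in m; "gripper_force": force on a finger pad.
Only numpy, scipy, OpenCV 4.12 (cv2) and the standard library are available. Lean on these libraries where they do the work, as an engineer would, in place of code of your own. Each camera call takes 0.05 s, during which the arm holds its last target. There are 200 camera calls.

### The job

Make up the two spares kits on the radio bench, every part standing upright on the rack floor in the middle of a bay of its own. Three-bay rack: the large capacitor in the centre bay, with the relay in one end bay and the tuning knob in the other (either way round); two-bay rack: the small capacitor in one bay and the ceramic insulator in the other (either way round). Leave the screwdriver that lies among the parts where it is.

Things in the scene. Friction and masses are not known exactly. Their poses are not given: they have to be found in the camera images.
- cap_large_mid (a point): The large capacitor: upright round aluminium can, 46 mm diameter, 55 mm high, with a black top and two brass terminals; about 0.12 kg. Loose, standing on the bench. z of the point's frame is up along the part's axis. Point: on the axis, half-way up, 27.5 mm above the underside.
- cap_small_mid (a point): The small capacitor: the same kind of aluminium can, black top and two brass terminals, but 32 mm diameter, 46 mm high; about 0.05 kg. Loose, standing on the bench. z of the point's frame is up along the part's axis. Point: on the axis, half-way up, 23 mm above the underside.
- insulator_mid (a point): The ceramic insulator: white, round, ribbed, 40 mm diameter over the ribs, 50 mm high, small brass insert on top; about 0.11 kg. Loose, standing on the bench. z of the point's frame is up along the part's axis. Point: on the axis, half-way up, 25 mm above the underside.
- relay_mid (a point): The relay: upright box with a black base and a clear cover showing a copper coil, 30 mm along its own x, 40 mm along its own y, 50 mm high; about 0.09 kg. Loose, standing on the bench; grasp it across its x (30 mm) sides. z of the point's frame is up along the part's axis. Point: on the axis, half-way up, 25 mm above the underside.
- knob_mid (a point): The tuning knob: black, round, fluted, 44 mm diameter, 40 mm high, aluminium disc and white pointer line on top; about 0.07 kg. Loose, standing on the bench. z of the point's frame is up along the part's axis. Point: on the axis, half-way up, 20 mm above the underside.
- rack3: Fixed aluminium rack on the bench: three bays in a row along its y. 219 mm (y) by 84 mm (x). Floor 3 mm thick; partitions 3 mm thick, tops 13 mm above the bench, between bays and at both ends; no walls along the long sides (+x, -x), so fingers closing along its x have room. Bays 69 mm wide in y, centres at x = 0, y = -72, 0 and +72 mm. Origin: centre of underside, on the bench (z = 0); z up.
- rack2: Fixed aluminium rack on the bench: two bays in a row along its y. 147 mm (y) by 84 mm (x). Floor 3 mm thick; partitions 3 mm thick, tops 13 mm above the bench, between bays and at both ends; no walls along the long sides (+x, -x), so fingers closing along its x have room. Bays 69 mm wide in y, centres at x = 0, y = -36 and +36 mm. Origin: centre of underside, on the bench (z = 0); z up.
- screwdriver: Screwdriver with a yellow handle, about 170 mm long and 30 mm thick at most, lying on the bench across the middle, about 0.565 m ahead of the robot; loose. It is not part of the kits. Origin: on the bench under its middle; its x axis points from handle to tip.

How it is judged:
By the outcome, as a careful person would: the job done as asked, in the order asked, and still so for the second after the job is handed in, with the robot touching nothing.
It also fails if it takes over 118 s, if anything falls off the work surface, if the arm or the gripper's body presses on something with over 40 N, if the wrist force passes 120 N, or if a joint passes its speed limit or range.

## Working session

There is one attempt and no reset: what is moved stays moved. The work goes in short steps, Python scripts to look and compute and a shell command to move; the robot and the scene stay as the last step left them, time stands still between calls to the robot, and variables do not carry over. Pictures are saved under pics/ and viewed, at most 14 in all, crops included, and the job is handed in when it is done.

```bash
ls; mkdir -p pics; python3 - <<'E'
from plant import robot, read_camera
import cv2,numpy as np
s=robot.read_state();print(s['t'],s['tool_pos'],s['orientation'],s['opening'],robot.grip_point_offset)
for n in ('top','scene'):
    c=read_camera(n);cv2.imwrite(f'pics/{n}0.png',cv2.resize(c['image'],(800,600),interpolation=cv2.INTER_CUBIC));print(n,c['K'],c['D'],c['extrinsics'])
    cv2.imwrite(f'pics/raw_{n}0.png',c['image'])
E
```

```text
pics
0.0 [0.26647393 0.53696336 0.21761633] [-7.17251942e-01 -3.05805884e+00  2.64881756e-03] 0.09325876315113928 0.0188
top [[495.65158295   0.         255.99322827]
 [  0.         495.65158295 194.16274546]
 [  0.           0.           1.        ]] [-0.11723953  0.          0.          0.          0.        ] [[-0.00845207 -0.99994707 -0.00586733  0.00302212]
 [-0.99794644  0.00880744 -0.06344544  0.57357319]
 [ 0.06349376  0.00531903 -0.99796806  1.24767782]
 [ 0.          0.          0.          1.        ]]
scene [[406.58296283   0.         248.67961003]
 [  0.         406.58296283 187.86405348]
 [  0.           0.           1.        ]] [-0.01549474  0.          0.          0.          0.        ] [[ 0.32386876  0.94596108  0.01633011 -0.18609869]
 [ 0.68093839 -0.22108037 -0.6981736  -0.3342427 ]
 [-0.65683478  0.23723641 -0.71574224  1.31155906]
 [ 0.          0.          0.          1.        ]]
```

View pics/top0.png

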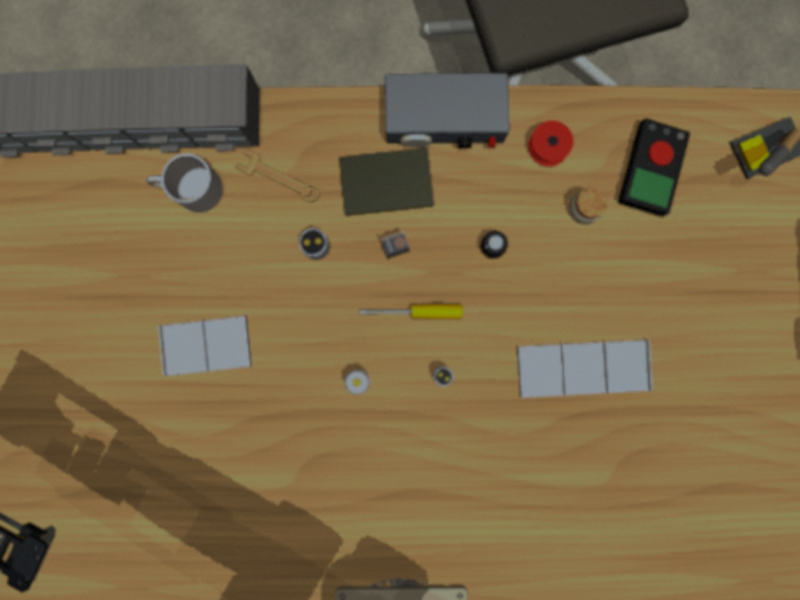

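View pics/scene0.png

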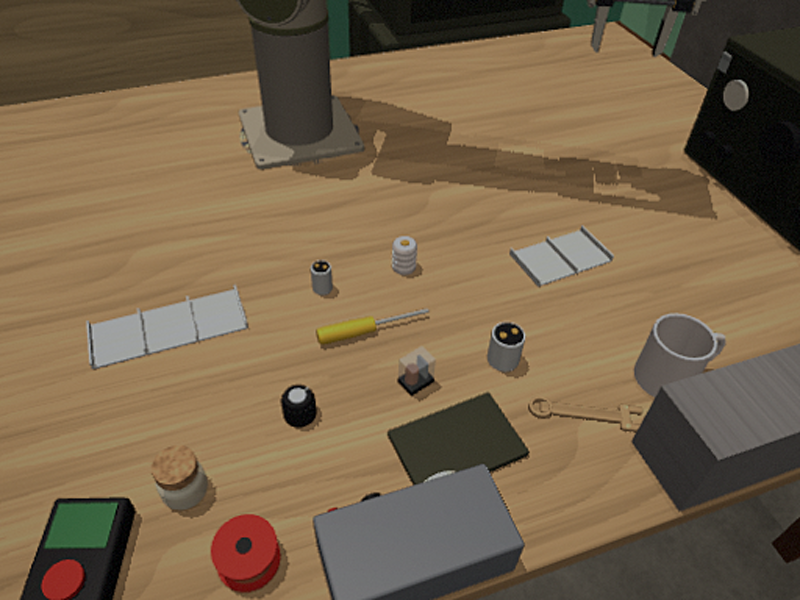

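The top view (800x600 scale) shows the large cap at (313,242), relay (395,243), knob (494,243), small cap (443,376) and insulator (357,381). Rack2 is around (206,346), rack3 around (584,369), and the screwdriver lies at (411,311). I'll enlarge crops to measure.

```bash
python3 - <<'E'
import cv2,numpy as np
im=cv2.imread('pics/raw_top0.png')
def crop(x,y,w,h,k):
    c=cv2.resize(im[y:y+h,x:x+w],None,fx=k,fy=k,interpolation=cv2.INTER_CUBIC)
    for i in range(0,w,10): cv2.line(c,(i*k,0),(i*k,6 if i%50 else 14),(0,0,255),1)
    for i in range(0,h,10): cv2.line(c,(0,i*k),(6,i*k),(0,0,255),1)
    return c
# parts: x190..330,y140..255 k5
cv2.imwrite('pics/parts.png',crop(185,140,150,115,5))
a=crop(95,195,75,50,8);b=crop(325,210,98,50,8)
c=np.zeros((400,800,3),np.uint8)
cv2.imwrite('pics/racks.png',np.vstack([crop(95,195,100,37+10,6),crop(325,212,100,47,6)]))
E
```

```text
(no output)
```

View pics/parts.png

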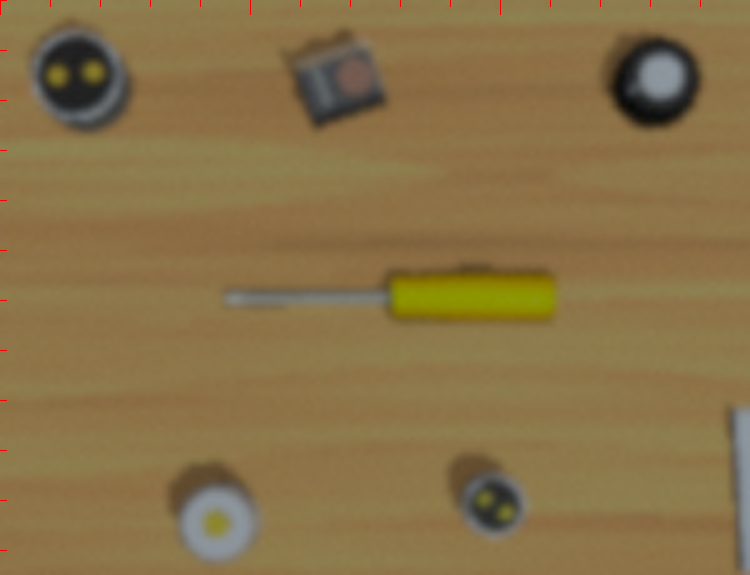

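View pics/racks.png

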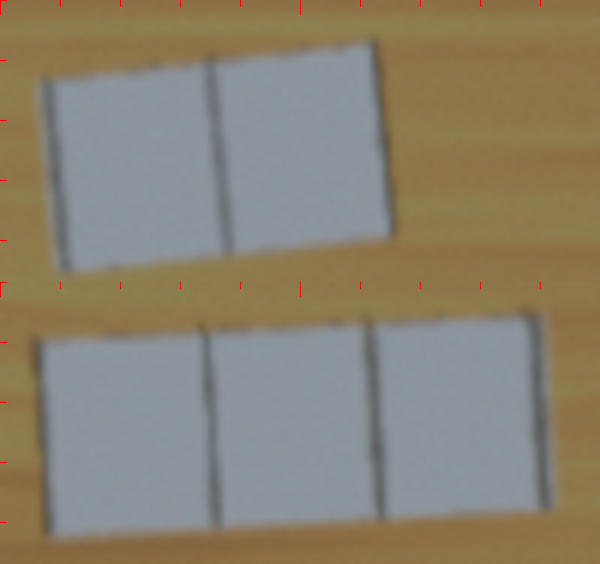

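Pixel positions read from the crops: large cap top centre (77,72), knob disc (659,76), insulator insert (217,523), small cap top (494,503), relay body around (340,82) with edges tilted about 20°. I also have the rack corners and partition ends, so I can fit all of these.

```bash
cat > h.py <<'E'
import numpy as np,cv2,json
from scipy.optimize import least_squares
from scipy.spatial.transform import Rotation as R
def calib(n):
    from plant import read_camera
    return read_camera(n)
def proj(P,K,D,E):
    E=np.asarray(E);return cv2.projectPoints(np.float64(P).reshape(-1,3),cv2.Rodrigues(E[:3,:3].copy())[0],E[:3,3].copy(),np.array(K),np.array(D))[0].reshape(-1,2)
def back(uv,z,K,D,E):
    E=np.asarray(E);uv=cv2.undistortPoints(np.float64(uv).reshape(-1,1,2),np.array(K),np.array(D)).reshape(-1,2)
    d=np.c_[uv,np.ones(len(uv))]@E[:3,:3];C=-E[:3,:3].T@E[:3,3]
    return C+d*((np.broadcast_to(z,len(uv))-C[2])/d[:,2])[:,None]
def fitrack(px,local,cam,x0):
    f=lambda p:(proj(np.c_[(np.array(local)[:,:2]@np.array([[np.cos(p[2]),np.sin(p[2])],[-np.sin(p[2]),np.cos(p[2])]]))+p[:2],np.array(local)[:,2]],*cam)-px).ravel()
    r=least_squares(f,x0);return r.x,np.abs(r.fun).max()
E
python3 - <<'E'
from h import *
c=calib('top');cam=(c['K'],c['D'],c['extrinsics'])
np.savez('top.npz',K=cam[0],D=cam[1],E=cam[2])
cv=lambda p,k,o:(np.array(p,float)+.5)/k-.5+np.array(o)
E=cam[2];print('C',-E[:3,:3].T@E[:3,3])
P=cv([(77,72),(659,76),(217,523),(494,503)],5,(185,140))
print(back(P,[.055,.04,.05,.046],*cam).round(4))
Q=cv([(292,55),(320,125),(385,100),(360,40)],5,(185,140));print('relay z0',back(Q,0,*cam).round(4),'z50',back(Q,.05,*cam).round(4))
h=.042
# rack2: top in image=+x ; left=+y
p2=cv([(42,80),(65,271),(210,62),(229,254),(375,41),(393,235)],6,(95,195))
l2=[(h,.0735,.013),(-h,.0735,.013),(h,0,.013),(-h,0,.013),(h,-.0735,.003),(-h,-.0735,.003)]
print(fitrack(p2,l2,cam,[.5,.4,0]))
p3=cv([(37,58),(48,253),(205,50),(216,243),(368,38),(381,236),(540,33),(551,227)],6,(325,212))
l3=[(h,.1095,.003),(-h,.1095,.003)]+[(s*h,y,.013) for y in(.036,-.036,-.1095) for s in(1,-1)]
print(fitrack(p3,l3,cam,[.5,-.4,0]))
E
```

```text
C [ 0.49320112 -0.00866619  1.28155095]
[[ 0.6731  0.137   0.055 ]
 [ 0.6705 -0.1556  0.04  ]
 [ 0.4479  0.0683  0.05  ]
 [ 0.4565 -0.0692  0.046 ]]
relay z0 [[ 0.6889  0.0311  0.    ]
 [ 0.652   0.0168  0.    ]
 [ 0.6648 -0.0172  0.    ]
 [ 0.6965 -0.0044  0.    ]] z50 [[ 0.6813  0.0295  0.05  ]
 [ 0.6458  0.0158  0.05  ]
 [ 0.6581 -0.0169  0.05  ]
 [ 0.6885 -0.0046  0.05  ]]
(array([0.50804679, 0.32193054, 0.10876153]), np.float64(1.117983638880503))
(array([ 0.46541047, -0.30334249,  0.03929344]), np.float64(0.8307790495073277))
```

```bash
python3 -m inch '[20,-18,0,-5,100,55,-50,0,-12,100,90,-80,0,-19,100,125,-110,0,-26,100,160,-140,0,-33,100,195,-172,0,-40,100,220,-195,0,-47,100,241,-215,0,-54,100,241,-215,0,-57.5,100,241,-215,0,-57.5,100]' && cat >> h.py <<'E'
def wcam():
    from plant import robot,read_camera
    s=robot.read_state();c=read_camera('wrist')
    T=np.eye(4);T[:3,:3]=R.from_rotvec(s['orientation']).as_matrix();T[:3,3]=s['tool_pos']
    return s,c,(c['K'],c['D'],np.linalg.inv(T@c['mount']))
def snap(name,k=1.5625):
    s,c,cam=wcam();np.savez(f'pics/{name}.npz',K=cam[0],D=cam[1],E=cam[2])
    cv2.imwrite(f'pics/{name}_raw.png',c['image']);cv2.imwrite(f'pics/{name}.png',cv2.resize(c['image'],None,fx=k,fy=k,interpolation=cv2.INTER_CUBIC))
    y=R.from_rotvec(s['orientation']).as_matrix()[:,1]
    print(s['t'],np.round(s['tool_pos'],4),'close angle',np.degrees(np.arctan2(y[1],y[0])).round(2),'force',np.round(s['force'],1))
    return cam
def load(name):
    d=np.load(f'pics/{name}.npz');return d['K'],d['D'],d['E']
E
python3 - <<'E'
from h import *
cam=snap('w1');print(wcam()[1]['mount'])
print(back([(0,0),(511,0),(511,383),(0,383)],0,*cam).round(3))
E
```

```text
t: 0.98
tool_pos: [0.5095, 0.32, 0.218]
orientation: [2.109, 2.329, -0.001]
force: [-0.7, 0.1, -0.5]
opening: 0.0929
gripper_force: 0.0
0.9833 [0.5095 0.32   0.218 ] close angle 5.68 force [-0.7  0.1 -0.5]
[[ 8.30277163e-04 -9.66274200e-01 -2.57514041e-01  7.14970955e-02]
 [ 9.99998845e-01  4.74535956e-04  1.44358868e-03 -3.11488051e-04]
 [-1.27270282e-03 -2.57514942e-01  9.66273478e-01 -1.67587495e-01]
 [ 0.00000000e+00  0.00000000e+00  0.00000000e+00  1.00000000e+00]]
[[ 0.224  0.464  0.   ]
 [ 0.76   0.518  0.   ]
 [ 0.909  0.033  0.   ]
 [ 0.174 -0.04   0.   ]]
```

View pics/w1.png

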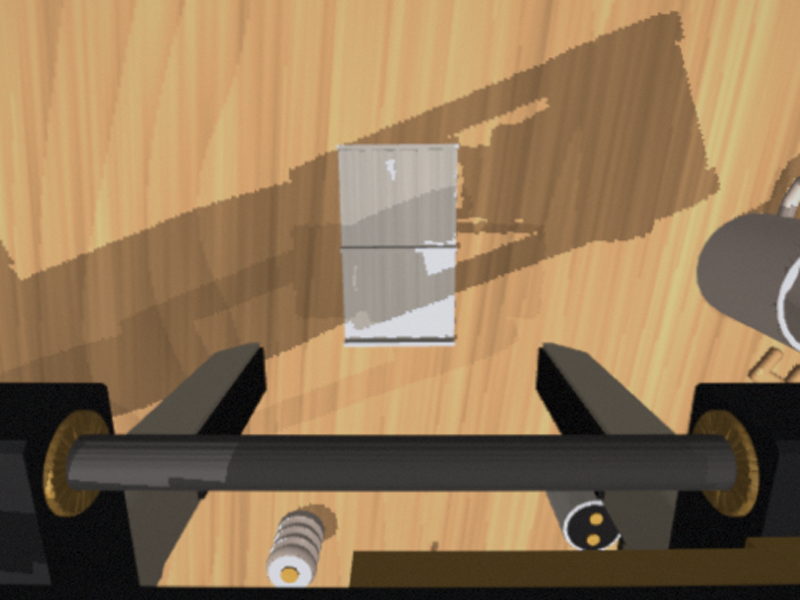

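The wrist view shows rack2: corners at about (338,146), (459,145), (456,346), (345,346), middle partition (341,247) to (459,246). The insulator top is at (290,575) and the large cap is at the lower right.

```bash
python3 - <<'E'
from h import *
cam=load('w1');k=1.5625;h=.042
cv=lambda p:(np.array(p,float)+.5)/k-.5
p=cv([(338,146),(459,145),(456,346),(345,346),(341,247),(459,246)])
l=[(-h,.0735,.013),(h,.0735,.013),(h,-.0735,.013),(-h,-.0735,.013),(-h,0,.013),(h,0,.013)]
x,r=fitrack(p,l,cam,[.5,.32,.1]);print(x.round(4),np.degrees(x[2]),r)
u=np.array([-np.sin(x[2]),np.cos(x[2])]);print('bays -,+',(x[:2]-.036*u).round(4),(x[:2]+.036*u).round(4))
print('insul',back(cv([(290,575)]),.05,*cam).round(4),'lcap',back(cv([(592,526)]),.055,*cam).round(4))
E
```

```text
[0.5085 0.3239 0.1083] 6.2044131178067 1.821748983702605
bays -,+ [0.5124 0.2881] [0.5046 0.3596]
insul [[0.4481 0.0652 0.05  ]] lcap [[0.672  0.1371 0.055 ]]
```

```bash
python3 -m inch '[4,-25,0,0,100,9,-60,0,0,100,15,-100,0,0,100,21,-140,0,0,100,27,-180,0,0,100,33,-220,0,0,100,39,-258,0,0,100,45,-297,0,0,100,50,-330,0,0,100,52,-342,0,0,100]' && python3 -m inch '[0,0,0,0,100,0,0,0,0,100]' && python3 - <<'E'
from h import *
snap('w2')
E
```

```text
t: 1.92
tool_pos: [0.5597, -0.0219, 0.2187]
orientation: [2.097, 2.338, -0.001]
force: [-0.2, -0.4, 0.3]
opening: 0.0929
gripper_force: 0.0
t: 2.08
tool_pos: [0.5596, -0.0182, 0.2185]
orientation: [-2.098, -2.338, -0.001]
force: [-0.2, 0.4, -0.7]
opening: 0.0926
gripper_force: 0.0
2.0833 [ 0.5596 -0.0182  0.2185] close angle 6.19 force [-0.2  0.4 -0.7]
```

View pics/w2.png

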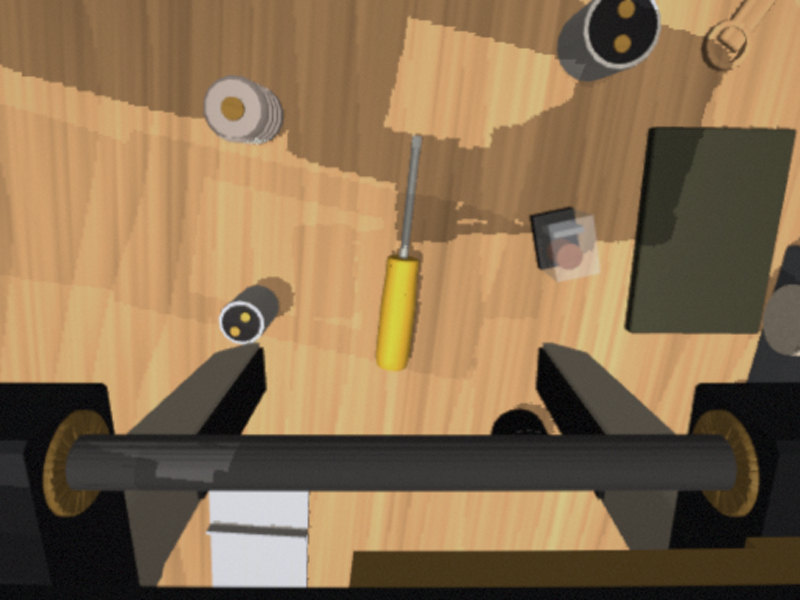

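The view shows the insulator insert at (232,109), small cap top (242,322) and large cap top (622,28). The relay base has corners (531,216), (573,208), (542,268) and its cover top is at about (573,248). The knob is hidden behind the bar.

```bash
python3 - <<'E'
from h import *
cam=load('w2');k=1.5625
cv=lambda p:(np.array(p,float)+.5)/k-.5
print(back(cv([(232,109),(242,322),(622,28),(243,322)]),[.05,.046,.055,.046],*cam)[:3].round(4))
b=back(cv([(531,216),(573,208),(542,268)]),[.01,.01,.01],*cam);print(b.round(4))
t=back(cv([(549,226),(589,215),(599,268),(557,281)]),.05,*cam);print(t.round(4),t.mean(0))
for q in (b[1]-b[0],b[2]-b[0],t[1]-t[0],t[2]-t[3],t[1]-t[2],t[0]-t[3]): print(np.linalg.norm(q),np.degrees(np.arctan2(q[1],q[0])))
E
```

```text
[[ 0.4466  0.0678  0.05  ]
 [ 0.4561 -0.07    0.046 ]
 [ 0.6724  0.1375  0.055 ]]
[[ 0.6498  0.0197  0.01  ]
 [ 0.6788  0.0287  0.01  ]
 [ 0.6645 -0.0171  0.01  ]]
[[ 0.6521  0.0182  0.05  ]
 [ 0.6764  0.028   0.05  ]
 [ 0.69   -0.0056  0.05  ]
 [ 0.6639 -0.0173  0.05  ]] [0.67059726 0.0058234  0.05      ]
0.030360704026576632 17.166869696159868
0.03961573323499786 -68.32533067338952
0.026267856754693734 21.95345631138573
0.028538939498100067 24.24764047852518
0.03616829808433935 111.98652157784939
0.03737713973520975 108.53712878976911
```

```bash
python3 -m inch '[-20,16,-12,0,90,-44,34,-35,0,80,-68,53,-59,0,75,-92,71,-83,0,75,-113,88,-108,0,75,-113,88,-145,0,75,-113,88,-182,0,75,-113,88,-207,0,75,-113,88,-207,0,70,-113,88,-207,0,50]' 25 && python3 -m inch '[0,0,0,0,0,0,0,0,0,0,0,0,0,0,0,0,0,0,0,0,0,0,0,0,0]'
```

```text
t: 2.97
tool_pos: [0.4449, 0.07, 0.0108]
orientation: [-2.095, -2.337, 0.004]
force: [0.4, 0.3, -0.1]
opening: 0.0623
gripper_force: 0.0
t: 3.38
tool_pos: [0.4485, 0.0686, 0.0136]
orientation: [2.099, 2.335, 0.004]
force: [-0.9, 1.1, 6.6]
opening: 0.0397
gripper_force: 25.0
```

```bash
python3 -m inch '[0,0,12,0,0,0,0,40,0,0,4,20,68,0,0,10,52,85,0,0,17,88,90,0,0,24.5,126,90,0,0,32,164,90,0,0,40,203,90,0,0,47.5,241,90,0,0,54,275,85,0,0]' && python3 -m inch '[3,14,-15,0,0,3.5,16,-45,0,0,3.5,16,-68,0,0,3.5,16,-79,0,0,3.5,16,-81.5,0,0,3.5,16,-81.5,0,0,3.5,16,-81.5,0,0]'
```

```text
t: 4.22
tool_pos: [0.5018, 0.3463, 0.0984]
orientation: [2.1, 2.336, 0.005]
force: [0.5, -1.2, -0.4]
opening: 0.0393
gripper_force: 25.0
t: 4.8
tool_pos: [0.5047, 0.3593, 0.0158]
orientation: [2.101, 2.336, 0.001]
force: [1.4, -0.5, -1.0]
opening: 0.0395
gripper_force: 25.0
```

```bash
python3 -m inch '[0,0,-1,0,0,0,0,-1,0,55,0,0,-1,0,65,0,0,-1,0,70,0,0,15,0,70,0,0,50,0,70,0,0,85,0,70,0,-20,110,0,70,-4,-56,115,0,70,-8,-95,115,0,70]' && python3 -m inch '[-5,-38,0,0,70,-10,-78,0,0,70,-15,-118,0,0,70,-20,-158,0,0,70,-24,-198,0,0,70,-28,-237,0,0,70,-33,-276,0,0,70,-37,-310,-5,0,70,-40,-332,-25,0,70,-40,-334,-60,0,70]' && python3 -m inch '[0,0,-35,0,70,0,0,-55,0,70,0,0,-60,0,60,0,0,-60,0,40,0,0,-60,0,0,0,0,-60,0,0,0,0,-60,0,0,0,0,-60,0,0,0,0,-60,0,0]' 20
```

```text
t: 5.63
tool_pos: [0.4983, 0.2654, 0.1343]
orientation: [2.096, 2.337, 0.01]
force: [0.4, -0.2, 0.5]
opening: 0.0654
gripper_force: 0.0
t: 6.47
tool_pos: [0.4596, -0.0744, 0.0741]
orientation: [2.098, 2.326, 0.005]
force: [0.2, -0.4, 0.0]
opening: 0.0652
gripper_force: 0.0
t: 7.22
tool_pos: [0.4578, -0.0698, 0.0119]
orientation: [2.098, 2.335, 0.002]
force: [-0.6, 0.3, 7.1]
opening: 0.0317
gripper_force: 20.0
```

```bash
python3 -m inch '[0,0,12,0,0,0,0,40,0,0,3,20,68,0,0,8,54,80,0,0,14,92,82,0,0,20,131,82,0,0,26,170,82,0,0,32,209,82,0,0,38,248,82,0,0,44,287,82,0,0]' && python3 -m inch '[6,36,0,0,0,10,60,-10,0,0,11.5,69,-35,0,0,11.5,70,-60,0,0,11.5,70,-72,0,0,11.5,70,-78,0,0,11.5,70,-79.5,0,0,11.5,70,-79.5,0,0]'
```

```text
t: 8.05
tool_pos: [0.5004, 0.2197, 0.0928]
orientation: [2.099, 2.336, 0.002]
force: [0.3, -0.2, -0.2]
opening: 0.0316
gripper_force: 20.0
t: 8.72
tool_pos: [0.5119, 0.2872, 0.0133]
orientation: [-2.101, -2.336, -0.0]
force: [0.2, -0.3, -0.9]
opening: 0.0316
gripper_force: 20.0
```

```bash
python3 -m inch '[0,0,0,0,45,0,0,0,0,60,0,0,0,0,60,0,0,15,0,65,0,0,45,0,75,0,0,80,0,80,0,0,118,0,80,0,0,155,0,80,0,0,185,0,80,0,0,200,0,80]' && python3 - <<'E'
from h import *
snap('w3')
E
```

```text
t: 9.55
tool_pos: [0.5137, 0.2881, 0.2186]
orientation: [2.098, 2.334, 0.01]
force: [-0.4, 1.3, 0.5]
opening: 0.0741
gripper_force: 0.0
9.55 [0.5137 0.2881 0.2186] close angle 6.08 force [-0.4  1.3  0.5]
```

View pics/w3.png

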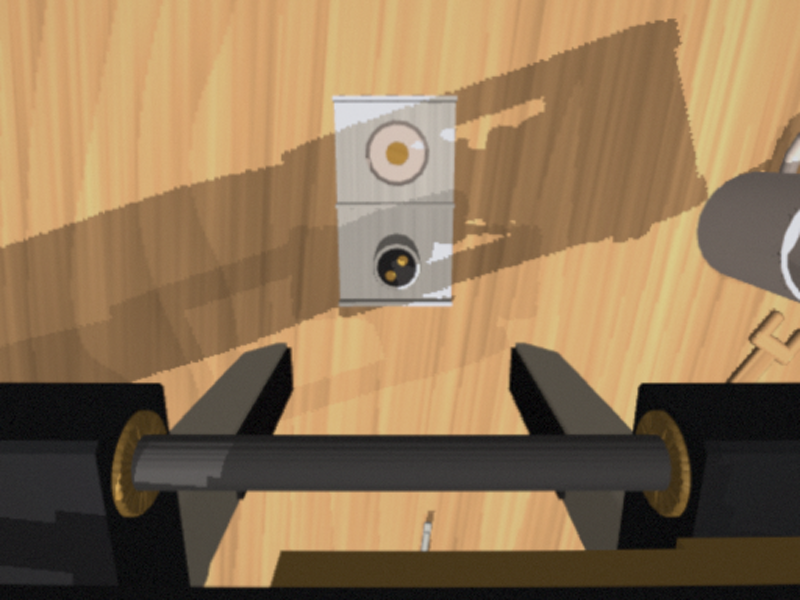

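Both parts stand upright: insulator insert at (397,153), small cap top at (397,267). I'll check how well they are centred.

```bash
python3 - <<'E'
from h import *
cam=load('w3');k=1.5625;h=.042
cv=lambda p:(np.array(p,float)+.5)/k-.5
p=cv([(332,97),(457,97),(453,305),(340,305),(336,203),(455,203)])
l=[(-h,.0735,.013),(h,.0735,.013),(h,-.0735,.013),(-h,-.0735,.013),(-h,0,.013),(h,0,.013)]
x,r=fitrack(p,l,cam,[.5,.32,.1]);print(x.round(4),np.degrees(x[2]),r)
q=back(cv([(397,153),(397,267)]),[.053,.049],*cam);c,s=np.cos(x[2]),np.sin(x[2])
print(q.round(4),((q[:,:2]-x[:2])@np.array([[c,-s],[s,c]])).round(4))
E
```

```text
[0.5079 0.3239 0.1115] 6.390866310607384 1.5669793640147702
[[0.5051 0.3594 0.053 ]
 [0.5128 0.2871 0.049 ]] [[ 0.0012  0.0356]
 [ 0.0007 -0.0371]]
```

```bash
python3 -m inch '[18,-17,-8,-1,65,44,-41,-18,-3,65,70,-65,-30,-4,65,96,-89.5,-42,-4,65,122,-114,-58,-4,65,145,-135,-75,-4,65,160.5,-150,-95,-4,65,160.5,-150,-130,-4,65,160.5,-150,-165,-4,65,160.5,-150,-190,-4,65]' && python3 -m inch '[0,0,-9,0,65,0,0,-11,0,60,0,0,-11,0,45,0,0,-11,0,0,0,0,-11,0,0,0,0,-11,0,0,0,0,-11,0,0,0,0,-11,0,0]' 28
```

```text
t: 10.43
tool_pos: [0.6706, 0.1362, 0.0183]
orientation: [-2.18, -2.258, 0.005]
force: [-0.7, -0.1, -1.2]
opening: 0.0606
gripper_force: 0.0
t: 11.1
tool_pos: [0.674, 0.1378, 0.0143]
orientation: [2.179, 2.26, 0.005]
force: [-0.1, -0.1, 7.1]
opening: 0.0455
gripper_force: 28.0
```

```bash
python3 -m inch '[0,0,12,0,0,0,0,42,0,0,-6,-13,78,0,0,-20,-43,100,0,0,-36,-77,106,0,0,-53,-112,108,0,0,-69.5,-147,108,0,0,-86,-182,108,0,0,-103,-218,108,0,0,-119,-253,108,0,0]' && python3 -m inch '[-16,-35,0,0,0,-33,-70,0,0,0,-49,-105,0,0,0,-66,-139,0,0,0,-80,-170,0,0,0,-87,-185,0,0,0,-88.5,-187,0,0,0,-88.5,-187,0,0,0,-88.5,-187,0,0,0]' && python3 - <<'E'
from h import *
snap('w4')
E
```

```text
t: 11.93
tool_pos: [0.5522, -0.117, 0.1207]
orientation: [2.179, 2.262, 0.0]
force: [0.2, -0.1, -1.3]
opening: 0.0457
gripper_force: 28.0
t: 12.68
tool_pos: [0.465, -0.302, 0.1201]
orientation: [2.181, 2.261, 0.001]
force: [-0.6, -0.5, -1.7]
opening: 0.0455
gripper_force: 28.0
12.6833 [ 0.465  -0.302   0.1201] close angle 2.08 force [-0.6 -0.5 -1.7]
```

View pics/w4.png

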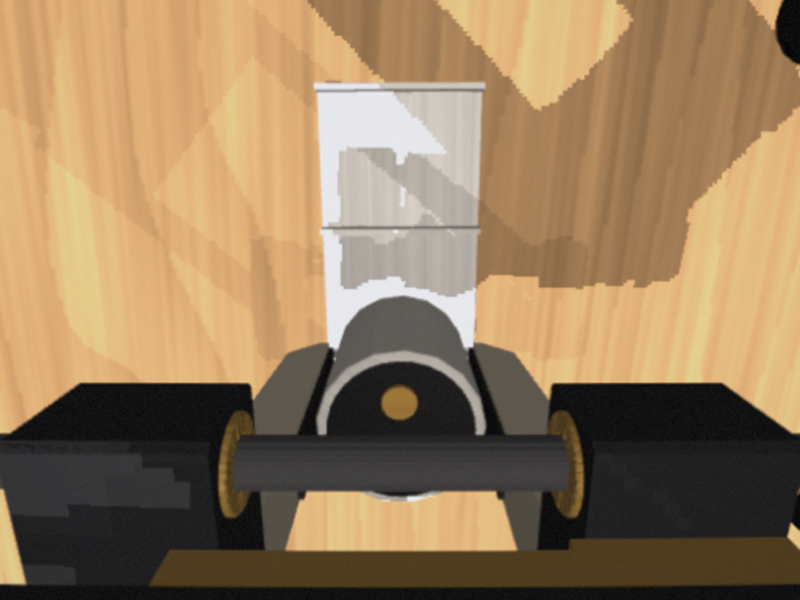

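The view shows rack3's +y end at (316,83) to (485,83) and the partition at (321,228) to (481,229), with the held cap in front.

```bash
python3 - <<'E'
from h import *
cam=load('w4');k=1.5625;h=.042
cv=lambda p:(np.array(p,float)+.5)/k-.5
p=cv([(316,84),(485,84),(321,228),(481,229)])
l=[(-h,.1095,.013),(h,.1095,.013),(-h,.036,.013),(h,.036,.013)]
x,r=fitrack(p,l,cam,[.465,-.303,.04]);print(x.round(4),np.degrees(x[2]),r)
u=np.array([-np.sin(x[2]),np.cos(x[2])]);print('bays',[(x[:2]+s*.072*u).round(4) for s in(-1,0,1)])
q=back(p,.013,*cam);print(q.round(4))
E
```

```text
[ 0.4654 -0.3061  0.037 ] 2.121951547792999 1.6700667290533033
bays [array([ 0.468 , -0.3781]), array([ 0.4654, -0.3061]), array([ 0.4627, -0.2342])]
[[ 0.4196 -0.1991  0.013 ]
 [ 0.5029 -0.196   0.013 ]
 [ 0.422  -0.2703  0.013 ]
 [ 0.5063 -0.2677  0.013 ]]
```

```bash
python3 -m inch '[0.5,-2,-20,0,0,0.5,-2,-55,0,0,0.5,-2,-85,0,0,0.5,-2,-100,0,0,0.5,-2,-105,0,0,0.5,-2,-105.5,0,0,0.5,-2,-105.5,0,0,0.5,-2,-105.5,0,55,0.5,-2,-105.5,0,63,0.5,-2,-105.5,0,66]'; python3 -m inch '[0,0,0,0,66,0,0,15,0,66,0,0,45,0,66,0,0,82,0,66,0,0,110,0,66]'
```

```text
t: 13.57
tool_pos: [0.4658, -0.3043, 0.0145]
orientation: [2.179, 2.262, 0.0]
force: [0.4, -0.3, -0.0]
opening: 0.0588
gripper_force: 0.0
t: 13.98
tool_pos: [0.4654, -0.3047, 0.1264]
orientation: [2.18, 2.261, 0.0]
force: [0.8, -1.2, -0.1]
opening: 0.0611
gripper_force: 0.0
```

```bash
python3 -m inch '[18,7,10,0,66,50,20,20,0,66,86,34,20,0,66,122,48,20,0,66,158,62,20,0,66,190,74,20,0,66,205,80,20,0,66,205,80,20,0,66,205,80,20,0,66]' && python3 - <<'E'
from h import *
snap('w5')
E
```

```text
t: 14.73
tool_pos: [0.6705, -0.2239, 0.1435]
orientation: [-2.178, -2.263, 0.001]
force: [0.2, 0.2, 0.5]
opening: 0.0608
gripper_force: 0.0
14.7333 [ 0.6705 -0.2239  0.1435] close angle 2.18 force [0.2 0.2 0.5]
```

View pics/w5.png

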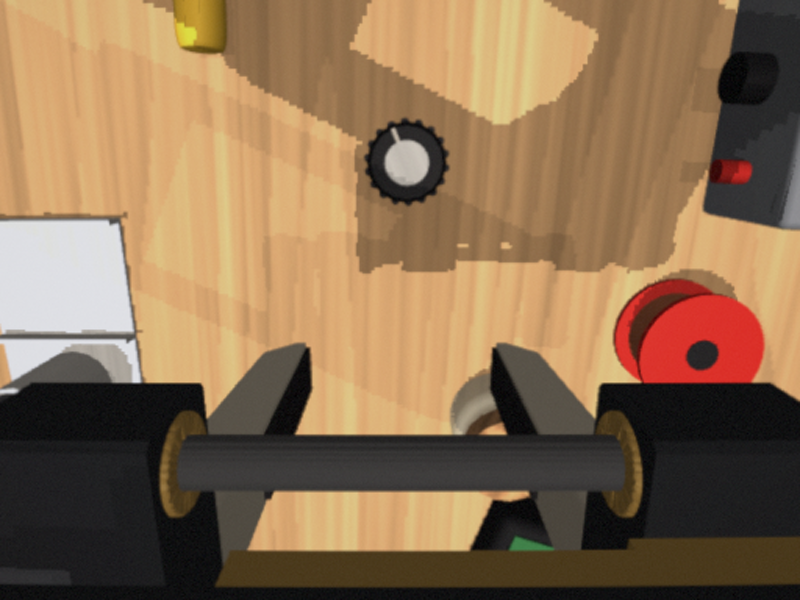

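```bash
python3 - <<'E'
from h import *
cam=load('w5');k=1.5625
cv=lambda p:(np.array(p,float)+.5)/k-.5
print(back(cv([(406,162),(712,200),(705,212),(715,60)]),[.04,.05,.0,.1],*cam).round(4))
E
```

```text
[[ 0.6706 -0.1568  0.04  ]
 [ 0.8234 -0.1687  0.05  ]
 [ 0.8504 -0.179   0.    ]
 [ 0.785  -0.1135  0.1   ]]
```

```bash
python3 -m inch '[0,15,-5,0,66,0,42,-20,0,66,0,65,-45,0,66,0,69,-80,0,66,0,69,-112,0,66,0,69,-132,0,66,0,69,-136.5,0,60,0,69,-136.5,0,45,0,69,-136.5,0,0,0,69,-136.5,0,0]' && python3 -m inch '[0,0,0,0,0,0,0,0,0,0,0,0,0,0,0,0,0,0,0,0]' 20
```

```text
t: 15.62
tool_pos: [0.6718, -0.1564, 0.0105]
orientation: [2.179, 2.259, 0.003]
force: [-0.1, 0.1, -0.1]
opening: 0.0437
gripper_force: 28.0
t: 15.95
tool_pos: [0.6717, -0.1562, 0.0099]
orientation: [2.178, 2.259, 0.002]
force: [-1.8, -0.8, 7.1]
opening: 0.0438
gripper_force: 20.0
```

```bash
python3 -m inch '[0,0,12,0,0,0,0,45,0,0,-10,-11,78,0,0,-30,-33,95,0,0,-56,-61,98,0,0,-82,-90,98,0,0,-108,-118,98,0,0,-134,-147,98,0,0,-160,-175,98,0,0,-184,-201,98,0,0]' && python3 -m inch '[-14,-15,-5,0,0,-18.5,-20,-25,0,0,-18.5,-20,-60,0,0,-18.5,-20,-82,0,0,-18.5,-20,-92,0,0,-18.5,-20,-95,0,0,-18.5,-20,-95,0,0,-18.5,-20,-95,0,55,-18.5,-20,-95,0,63,-18.5,-20,-95,0,66]'; python3 -m inch '[0,0,0,0,66,0,0,15,0,66,0,0,45,0,66,0,0,82,0,66,0,0,115,0,66,0,0,140,0,66,0,0,140,0,66]'
```

```text
t: 16.78
tool_pos: [0.4848, -0.358, 0.1067]
orientation: [2.18, 2.261, -0.0]
force: [-0.0, -0.4, -0.9]
opening: 0.0434
gripper_force: 20.0
t: 17.62
tool_pos: [0.4685, -0.3769, 0.0117]
orientation: [2.179, 2.261, 0.0]
force: [-0.3, 0.2, 1.2]
opening: 0.0583
gripper_force: 0.0
t: 18.2
tool_pos: [0.4708, -0.3793, 0.1586]
orientation: [2.172, 2.254, 0.0]
force: [0.8, -0.3, 1.9]
opening: 0.0614
gripper_force: 0.0
```

```bash
python3 -m inch '[10,16,0,2,66,30,46,0,5,66,51,78,0,9,66,72,111,0,12,66,93,144,0,15,66,114,177,0,18,66,136,210,0,19,66,157,242,0,19,66,178,274,0,19,66,196,302,0,19,66]' && python3 -m inch '[7,10,0,0,66,7,10,0,0,66,7,10,0,0,66]' && python3 - <<'E'
from h import *
snap('w6')
im=cv2.imread('pics/w6_raw.png')
cv2.imwrite('pics/w6c.png',cv2.resize(im[20:220,150:400],None,fx=3,fy=3,interpolation=cv2.INTER_CUBIC))
E
```

```text
t: 19.03
tool_pos: [0.6647, -0.072, 0.1504]
orientation: [-1.776, -2.591, -0.0]
force: [0.2, 0.3, 0.4]
opening: 0.0614
gripper_force: 0.0
t: 19.28
tool_pos: [0.6705, -0.0644, 0.1501]
orientation: [-1.775, -2.591, 0.001]
force: [-0.4, -0.2, -0.3]
opening: 0.0612
gripper_force: 0.0
19.2833 [ 0.6705 -0.0644  0.1501] close angle 21.18 force [-0.4 -0.2 -0.3]
```

View pics/w6c.png

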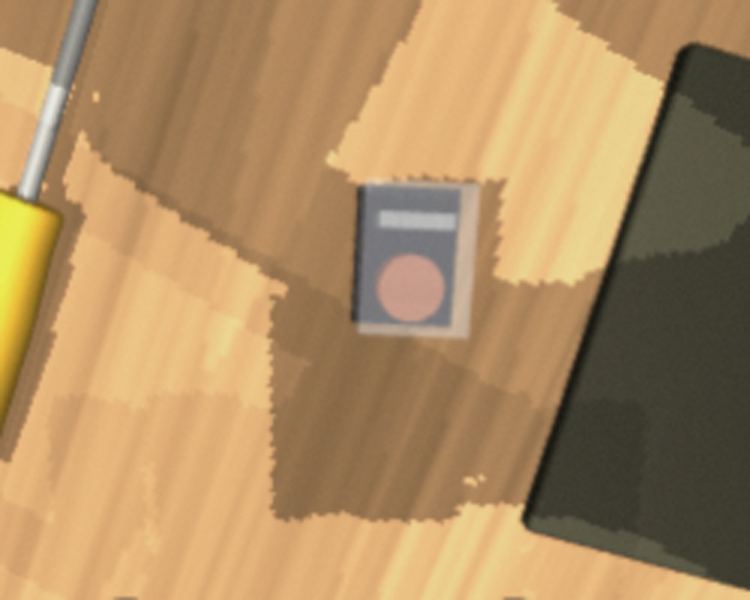

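The relay cover's top corners are at about (364,183), (479,184), (468,339) and (357,336), nearly square to the hand.

```bash
python3 - <<'E'
from h import *
cam=load('w6')
p=(np.array([(364,183),(479,184),(468,339),(357,336)],float)+.5)/3-.5+[150,20]
t=back(p,.05,*cam);print(t.round(4),t.mean(0).round(4))
for q in (t[1]-t[0],t[2]-t[3],t[1]-t[2],t[0]-t[3]): print(np.linalg.norm(q).round(4),np.degrees(np.arctan2(q[1],q[0])))
E
```

```text
[[ 0.6507  0.0181  0.05  ]
 [ 0.6781  0.0286  0.05  ]
 [ 0.6911 -0.0086  0.05  ]
 [ 0.6634 -0.0185  0.05  ]] [0.6708 0.0049 0.05  ]
0.0294 20.819322861536303
0.0294 19.725436625927177
0.0393 109.24641084330253
0.0388 109.12215690127074
```

```bash
python3 -m inch '[0,15,-5,-1,50,0,42,-20,-1,50,0,65,-45,-1,50,0,70,-80,-1,50,0,70,-113,-1,50,0,70,-134,-1,50,0,70,-140,-1,50,0,70,-140,-1,45,0,70,-140,-1,30,0,70,-140,-1,0]' && python3 -m inch '[0,0,0,0,0,0,0,0,0,0,0,0,0,0,0,0,0,0,0,0]' 22
```

```text
t: 20.17
tool_pos: [0.6726, 0.0044, 0.0134]
orientation: [1.799, 2.571, 0.003]
force: [-1.0, -0.6, 0.3]
opening: 0.0325
gripper_force: 0.2
t: 20.5
tool_pos: [0.6728, 0.0047, 0.0136]
orientation: [1.798, 2.572, 0.002]
force: [-0.9, -2.1, 7.0]
opening: 0.03
gripper_force: 22.0
```

```bash
python3 -m inch '[0,0,12,0,0,0,0,45,0,0,-10,-11,78,-3,0,-30,-34,95,-7,0,-55,-63,98,-11,0,-80.5,-92,98,-15,0,-106,-121,98,-18,0,-131,-150,98,-18,0,-157,-179,98,-18,0,-182,-208,98,-18,0]' && python3 -m inch '[-18,-20,0,0,0,-25,-28,-18,0,0,-26.3,-30,-45,0,0,-26.3,-30,-75,0,0,-26.3,-30,-90,0,0,-26.3,-30,-95,0,0,-26.3,-30,-95,0,0,-26.3,-30,-95,0,42,-26.3,-30,-95,0,52,-26.3,-30,-95,0,55]'; python3 -m inch '[0,0,0,0,55,0,0,15,0,55,0,0,45,0,55,0,0,82,0,55,0,0,118,0,55,0,-20,150,0,55,0,-50,170,0,55,0,-60,200,0,55,0,-60,200,0,55,0,-60,200,0,55]' && python3 - <<'E'
from h import *
snap('w7')
c=calib('top');cv2.imwrite('pics/top1_raw.png',c['image'])
E
```

```text
t: 21.33
tool_pos: [0.4877, -0.2036, 0.11]
orientation: [2.179, 2.261, 0.001]
force: [-0.3, -0.8, -0.5]
opening: 0.0299
gripper_force: 22.0
t: 22.17
tool_pos: [0.4631, -0.2328, 0.0146]
orientation: [2.179, 2.261, 0.001]
force: [0.1, 0.5, -0.5]
opening: 0.0453
gripper_force: 0.0
t: 23.0
tool_pos: [0.4635, -0.294, 0.2162]
orientation: [2.178, 2.257, 0.001]
force: [-0.1, 0.3, -0.4]
opening: 0.0512
gripper_force: 0.0
23.0 [ 0.4635 -0.294   0.2162] close angle 2.04 force [-0.1  0.3 -0.4]
```

View pics/w7.png

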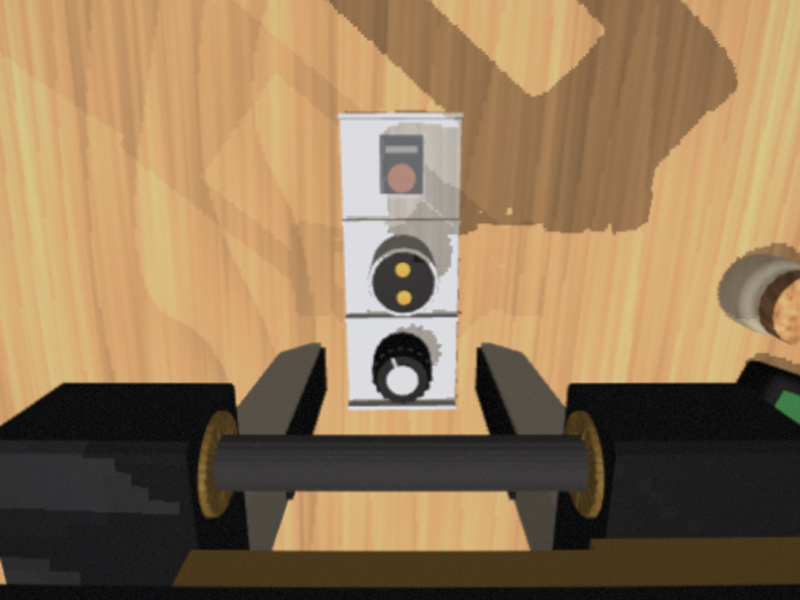

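All three parts are upright in their bays: relay top at about (402,163), large cap top (403,284), knob disc (403,379). Next I'll check the offsets from this view and look at the top view for the overall state.

```bash
python3 - <<'E'
from h import *
cam=load('w7');k=1.5625;h=.042
cv=lambda p:(np.array(p,float)+.5)/k-.5
p=cv([(339,115),(463,115),(343,219),(461,219),(346,316),(459,316),(348,408),(456,407)])
l=[(s*h,y,.013) for y in(.1095,.036,-.036,-.1095) for s in(-1,1)]
x,r=fitrack(p,l,cam,[.465,-.303,.04]);print(x.round(4),np.degrees(x[2]),r)
q=back(cv([(402,163),(403,284),(403,379)]),[.053,.058,.043],*cam);c,s=np.cos(x[2]),np.sin(x[2])
print(q.round(4),((q[:,:2]-x[:2])@np.array([[c,-s],[s,c]])).round(4))
im=cv2.imread('pics/top1_raw.png');cv2.imwrite('pics/top1c.png',cv2.resize(im[130:270,90:430],None,fx=2.35,fy=2.35,interpolation=cv2.INTER_CUBIC))
E
```

```text
[ 0.4659 -0.3056  0.04  ] 2.2890802169052336 2.12361330600811
[[ 0.4628 -0.2289  0.053 ]
 [ 0.4662 -0.3043  0.058 ]
 [ 0.4691 -0.3773  0.043 ]] [[-0.      0.0768]
 [ 0.0004  0.0013]
 [ 0.0003 -0.0718]]
```

View pics/top1c.png

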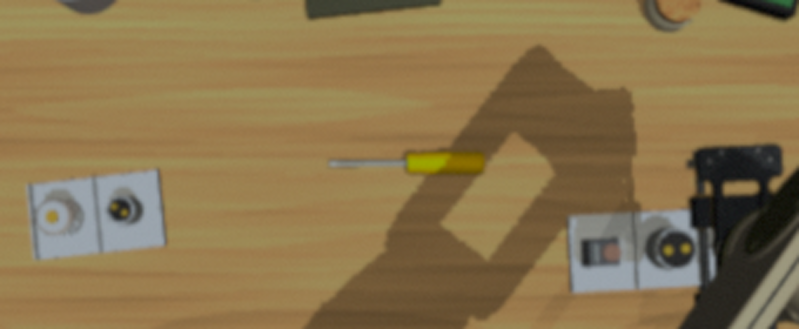

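The relay seems about 4 mm off-centre toward +y. I'll confirm with an enlarged crop.

```bash
python3 - <<'E'
import cv2
im=cv2.imread('pics/w7_raw.png');cv2.imwrite('pics/w7c.png',cv2.resize(im[65:145,210:305],None,fx=7,fy=7,interpolation=cv2.INTER_CUBIC))
E
```

```text
(no output)
```

View pics/w7c.png

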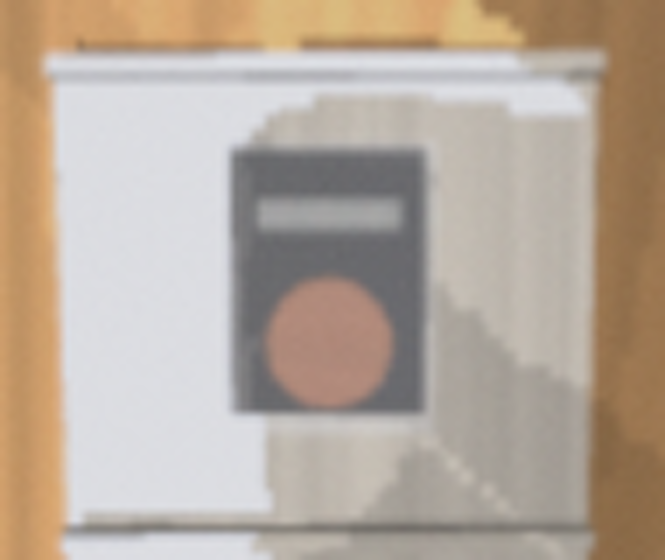

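In the enlarged crop the relay's black base spans rows 150–412 (centre 281). The partitions sit at rows 62 and 528 (mid 295), so the base is only about 2 mm off centre. The larger figure came from reading the base at the cover's height. The racks are complete, the screwdriver is unmoved and the hand is clear, so I'm handing in.

```bash
python3 -c "
from plant import job
print(job.close_job())"
```

```text
the job is handed in; nothing more can be done
None
```

Both kits are made up and handed in: all five parts stand upright in their own bays, within about 2 mm of centre by the camera checks, and the screwdriver was left where it lay.

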